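# Heft the scoops and tip out the steel ball left behind

### The job

Both plywood hand scoops were tipped out, yet one of them still has a steel ball in it; the other holds only a light wooden ball of the same size and grey paint, which belongs there. Heft the scoops by their handles, holding them level, to judge by weight which one hides the steel, and tip that one again so that the steel ball, and nothing else, ends up in the wooden sorting tray. Leave both scoops standing upright where they stood at the start.

Things in the scene. Friction and masses are not known exactly. Their poses are not given: they have to be found in the camera images.
- scoop_a_handle (a point): Plywood hand scoop, 104x68 mm, 82 mm high, hood over its rear, open at one end (mouth). On the hood a dark block handle 22 (along scoop) x46 x45 mm high, top 127 mm up. Point: handle's centre, 105 mm above underside (on table, z=0), 22 mm above hood. Own -x axis points out of the mouth, z up; mouth's lip 75 mm along -x, 26 mm above underside; back end 29 mm along +x. Either ball may be in it.
- scoop_b_handle (a point): Scoop identical to scoop_a, same point and axes. Inside both, the floor rises 10 deg from back to mouth: the 44 mm ball lies under the hood below the handle and rolls out when the mouth is dipped further (30-45 deg clears it). Scoop with wooden ball 0.28-0.35 kg, with steel ball 0.58-0.64 kg.
- tray: Open wooden sorting tray fixed to the table, empty at the start: 220 mm along its x, 200 mm along its y, 50 mm high, walls 8 mm thick. Origin at the centre of its underside, z up. The steel ball weighs 0.35 kg, the wooden one 0.055 kg.
Mind the look-alikes: they are no part of the job. What is shaped like the part that bears scoop_a_handle but turquoise is not meant. Leave any yellow look-alike of the part that bears scoop_b_handle alone.

How it is judged:
On the way, in this order (a step that is already met when the one before it is completed fails the run):
1. a scoop is lifted clear of the table by at least 20 mm and held level (within 10 degrees) (((height (world z) of scoop_a_handle above 0.125 m and angle between scoop_a_handle's own z axis and vertical below 0.175 rad) or (height (world z) of scoop_b_handle above 0.125 m and angle between scoop_b_handle's own z axis and vertical below 0.175 rad))), for 0.3 s.
2. a scoop is tipped by more than 12 degrees, above the tray (((height (world z) of scoop_a_handle above 0.125 m and angle between scoop_a_handle's own z axis and vertical above 0.21 rad and horizontal distance between scoop_a_handle and tray below 0.25 m) or (height (world z) of scoop_b_handle above 0.125 m and angle between scoop_b_handle's own z axis and vertical above 0.21 rad and horizontal distance between scoop_b_handle and tray below 0.25 m))), for 0.1 s.
At the end, for the whole second after the job is handed in: The load lying in the tray is the steel ball alone (3.0 to 3.7 N: the steel ball weighs 3.4 N, both balls together 4.0 N), and both scoops stand at rest and released, upright within 6 degrees, their handles within 30 mm of where they were at the start (contact force between tray and anything else between 3 and 3.7 N and distance of each of scoop_a_handle, scoop_b_handle from where it was at the start of the episode below 0.03 m and angle between each of scoop_a_handle, scoop_b_handle's own z axis and vertical below 0.1 rad and linear speed of each of scoop_a, scoop_b below 0.02 m/s); the robot touches nothing.
It also fails if it takes over 72 s, if anything falls off the work surface, if the arm or the gripper's body presses on something with over 40 N, if the wrist force passes 120 N, or if a joint passes its speed limit or range.

### The arm

A 7-joint arm with a two-finger parallel gripper is mounted at the origin on the work surface. World frame = base frame: x ahead of the robot, y to its left, z up, the work surface at z = 0. Lengths are in m, angles in rad, forces in N, time in s.
With the tool pointing down it reaches from about 0.35 to 0.9 m from the base axis. Payload 8.1 kg.
Tool frame: the origin (TCP) lies at the very end of the fingers, on their centre line; the grasp point (between the pads) lies grip_point_offset behind it (grip_point_offset is the distance from the TCP to the grasp point, in m); z points along the fingers, y is the direction in which the jaws open and shut (so a half turn about z gives the same grasp; the last joint's range is limited). The gripper opens to 92 mm and grips with 3 to 60 N. Pads are 19 mm wide; open, the fingers measure 130 mm over their backs; the gripper's body (75 mm by 190 mm) begins 47 mm behind the grasp point.
Start: joints at [1.152, 0.434, 0.025, 1.573, -0.012, 1.134, -0.075], TCP at [0.194, -0.594, 0.227] pointing down, gripper open.
Joint ranges: [-2.62, 2.62], [-0.44, 2.09], [-1.27, 1.32], [0.08, 2.57], [-1.32, 4.46], [0.12, 2], [-2.74, 2.74]. Speed limits (rad/s): [2.22, 2.22, 3.01, 3.01, 3.14, 3.14, 3.14].

### API

Orientations are given as a rotation vector (axis times angle).
In Python, from cell import * gives the robot as it stands.
- The arm moves only by the tool drive_tool, never from a script. Its argument "increments" is a list of rows, each an object of numbers: "grip": the gripper's target within -1 to 1 (shut at 1, half-way at 0, fully open at -1); "tx", "ty", "tz": the shift along the world's x, y, z normalised to -1 to 1, where 1 is 400 mm; "turn": the turn about the world's z normalised to -1 to 1, where 1 is 60 degrees. In form: [{"grip": .., "tx": .., "ty": .., "tz": .., "turn": ..}, ...]. A call has 1 to 20 rows; each row is the pose to reach, as a shift and turn from the pose measured when the call began; what a row does not reach only later rows make up. A row lasts 1/10 s, in which the tool goes at most 50 mm and 8.59 degrees, less where a joint would pass 70% of its speed; a pose out of reach is approached as far as the arm can. A call with a number of a shift or a turn outside -1 to 1 is refused whole. A call with a gripper value outside its range is refused whole. The fingers move at their own pace and stop on an object; "newtons" is the grip in N (left out, the last holds). Time passes only in rows, so rows that repeat a pose let the fingers close. It gives the time, the measured TCP pose, the force and the opening at its end, in the units of the state.
- observe(): the state, without advancing time (a new reading comes with each control period).
- get_image(name): name is "scene" or "top"; returns the picture (480x640x3 uint8, red, green, blue); there is no depth.
- camera_info(name): a dict with "fx", "fy", "cx", "cy" (pixels), "eye" and "rotation" of the camera in the world. Camera axes: x right, y down, z forward; pixel columns grow to the right and rows downward; lengths in m; the calibration is good to about 2 mm. A picture is of the moment at which its call begins. camera_info takes no time and is no camera call.
- sign_off(): hands the job in, once; it reports no verdict.
The state is a dict: "clock": time; "joints": joint angles; "dq": joint speeds; "joint_efforts": joint torques, N m; "position": TCP position; "ee_rot": TCP orientation; "force": force on the tool from outside, world axes, zero at the start; "ft_torque": the same for the moment, N m; "width": opening from 0.0 (shut) to 1.0 (fully open).
Only numpy, scipy, OpenCV 4.12 (cv2) and the standard library are available. Lean on these libraries where they do the work, as an engineer would, in place of code of your own. Each camera call takes 0.05 s, during which the arm holds its last target. There are 200 camera calls.

## Working session

There is one attempt and no reset: what is moved stays moved. The work goes in short steps, Python scripts to look and compute and a tool call to move; the robot and the scene stay as the last step left them, time stands still between calls to the robot, and variables do not carry over. Pictures are saved under pics/ and viewed, about 8 in all and at most 12, crops included, and the job is handed in when it is done.

Besides the shell and the picture viewer there is one more tool, called as name(argument=value, ...) on one line, values as JSON. drive_tool: Moves the arm, as the interface text tells. Its arguments: {"type":"object","properties":{"increments":{"type":"array","items":{"type":"object","properties":{"grip":{"type":"number"},"tx":{"type":"number"},"ty":{"type":"number"},"tz":{"type":"number"},"turn":{"type":"number"}}}},"newtons":{"type":"number"}},"required":["increments"]}

```bash
mkdir -p pics; python3 - <<'E'
from cell import *
import cv2
for n in("scene","top"):
    cv2.imwrite(f"pics/{n}0.png",get_image(n)[:,:,::-1]); print(n,camera_info(n))
print(observe())
try: print(grip_point_offset)
except Exception as e: print(e)
E
ls
```

```text
scene {'fx': 545.7972864018117, 'fy': 545.7972864018117, 'cx': 323.65118469589544, 'cy': 233.04082855813112, 'eye': array([ 1.18187761, -0.3288223 ,  1.19220407]), 'rotation': array([-2.12070614, -1.50599554,  0.47497654])}
top {'fx': 463.682403834214, 'fy': 463.682403834214, 'cx': 313.1953015464041, 'cy': 238.56327351186107, 'eye': array([ 0.32584341, -0.06325354,  0.91254655]), 'rotation': array([-2.12239463,  2.12954125, -0.20353105])}
{'clock': 0.1, 'joints': array([ 1.15240851,  0.43515171,  0.02496772,  1.57398677, -0.01156755,
        1.13400658, -0.07510438]), 'dq': array([-0.00045774, -0.00113221,  0.00123475, -0.00190056, -0.00124294,
        0.00105918,  0.00062585]), 'joint_efforts': array([ 2.00437629e-03, -6.69134688e+01,  9.87677090e-01, -3.15147185e+01,
       -6.05382049e-02,  3.74291965e-02,  2.36664960e-05]), 'position': array([ 0.19390625, -0.59368448,  0.22603187]), 'ee_rot': array([-3.10118568e+00, -4.93681800e-01,  5.85923764e-04]), 'force': array([ 0.12459251,  0.05936931, -0.13585872]), 'ft_torque': array([0.0021072 , 0.0038415 , 0.03837801]), 'width': 0.9965418038555428}
0.0188
pics
```

View pics/scene0.png

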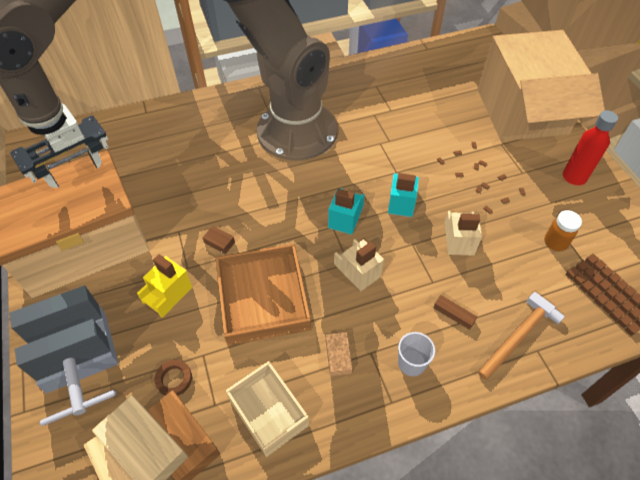

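View pics/top0.png

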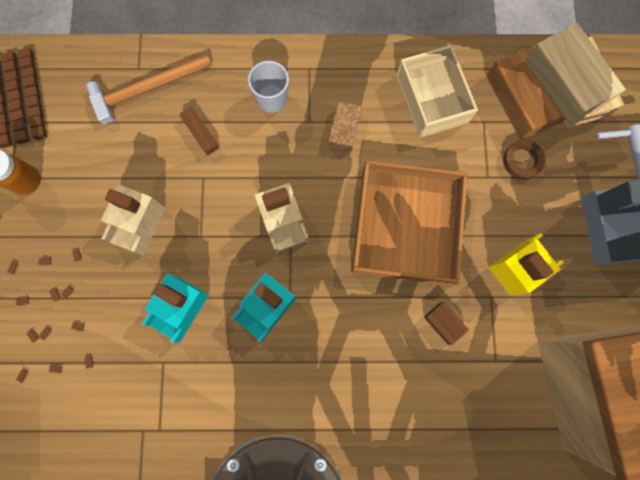

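```bash
python3 - <<'E'
import cv2,numpy as np
t=cv2.imread('pics/top0.png'); s=cv2.imread('pics/scene0.png')
a=cv2.resize(t[165:270,85:325],None,fx=3.3,fy=3.3,interpolation=2)
b=cv2.resize(s[200:300,320:500],None,fx=2.5,fy=2.5,interpolation=2)
c=np.zeros((a.shape[0]+b.shape[0],a.shape[1],3),np.uint8);c[:a.shape[0]]=a;c[a.shape[0]:,:b.shape[1]]=b
cv2.imwrite('pics/c0.png',c);print(c.shape,a.shape)
E
```

```text
(596, 792, 3) (346, 792, 3)
```

View pics/c0.png

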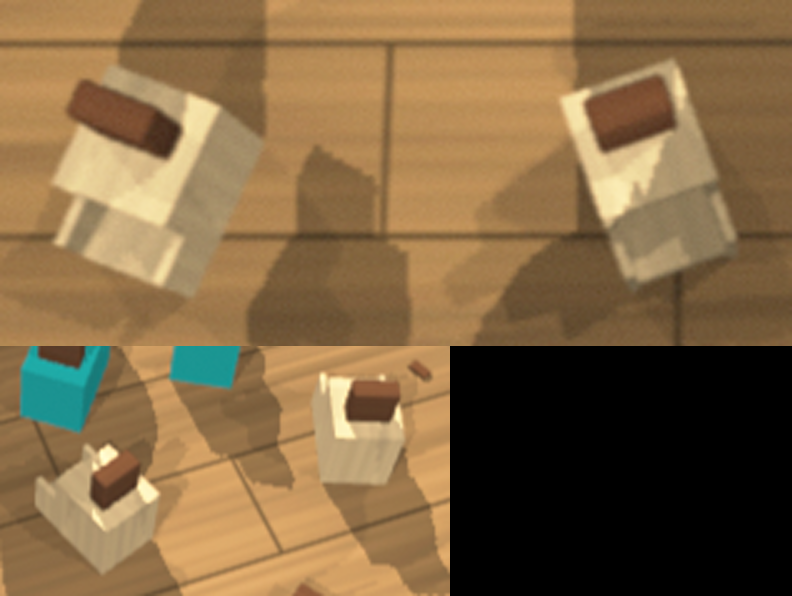

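```bash
cat > h.py <<'E'
import numpy as np,cv2
from cell import camera_info
from scipy.optimize import minimize,least_squares
def proj(n,P):
    c=camera_info(n);R=cv2.Rodrigues(c['rotation'])[0]
    p=(np.asarray(P)-c['eye'])@R
    return np.c_[c['fx']*p[:,0]/p[:,2]+c['cx'],c['fy']*p[:,1]/p[:,2]+c['cy']]
def ray(n,u,v,z):
    c=camera_info(n);R=cv2.Rodrigues(c['rotation'])[0]
    d=R@[(u-c['cx'])/c['fx'],(v-c['cy'])/c['fy'],1]
    return c['eye']+d*(z-c['eye'][2])/d[2]
def box(x,y,yaw,zc=.105,dz=.0225):
    B=np.array([(a,b,c) for a in(-.011,.011) for b in(-.023,.023) for c in(-dz,dz)])
    C,S=np.cos(yaw),np.sin(yaw)
    return B@np.array([[C,S,0],[-S,C,0],[0,0,1]])+[x,y,zc]
def mask(im,x0,x1,y0,y1):
    h=im[y0:y1,x0:x1].astype(int);r,g,b=h[...,2],h[...,1],h[...,0]
    m=((r<140)&(r>1.4*g)&(g<85)).astype(np.uint8)
    k,l,st,_=cv2.connectedComponentsWithStats(m)
    j=1+np.argmax(st[1:,4]);o=np.zeros(im.shape[:2],np.uint8);o[y0:y1,x0:x1]=(l==j);return o
def fit(ms,x0,zc=.105,dz=.0225):
    def cost(p):
        e=0
        for n,m in ms.items():
            f=np.zeros(m.shape,np.uint8)
            q=cv2.convexHull((proj(n,box(*p,zc,dz))*256).astype(np.int32))
            f=cv2.resize(f,None,fx=4,fy=4); q=((q+128)*4-128)
            cv2.fillConvexPoly(f,q.astype(np.int32),1,shift=8)
            f=cv2.resize(f.astype(np.float32),None,fx=.25,fy=.25,interpolation=cv2.INTER_AREA)
            e+=np.abs(f-m).sum()/m.sum()
        return e
    best=None
    for w in(-.25,0,.25):
        r=minimize(cost,[x0[0],x0[1],x0[2]+w],method='Nelder-Mead',options=dict(initial_simplex=np.array([x0+[0,0,w]+d for d in np.array([[0,0,0],[.01,0,0],[0,.01,0],[0,0,.2]])]),maxiter=80))
        if best is None or r.fun<best.fun:best=r
    return best.x,best.fun
E
python3 - <<'E'
from h import *
t=cv2.imread('pics/top0.png'); s=cv2.imread('pics/scene0.png')
for nm,tb,sb,y in(('R',(255,310,180,222),(350,385,236,268),.3),('L',(100,145,183,216),(452,485,208,235),-.4)):
    mt,ms=mask(t,*tb),mask(s,*sb)
    v,u=np.nonzero(mt);g=ray('top',u.mean(),v.mean(),.115)
    print(nm,mt.sum(),ms.sum(),g.round(3),fit({'top':mt,'scene':ms},np.array([g[0],g[1],y])),fit({'top':mt},np.array([g[0],g[1],y])))
px=np.array([(366,161),(467,174),(461,283),(353,271)])
P=np.array([ray('top',*p,.05) for p in px]);print(P.round(3),P.mean(0))
print(ray('top',675,0,.082)[:2]) if 0 else None
for q in((610,280),(738,245),(565,95),(675,60)):print(q,ray('top',85+q[0]/3.3,165+q[1]/3.3,.04 if q[1]>200 else .082).round(3))
E
```

```text
R 365 161 [ 0.548 -0.001  0.115] (array([ 5.49306715e-01, -3.02407766e-04,  5.63693039e-01]), np.float64(1.545127839700502)) (array([5.49380297e-01, 3.38366602e-04, 3.16086102e-01]), np.float64(0.36318493150684933))
L 386 185 [0.546 0.272 0.115] (array([ 0.54628118,  0.27288861, -0.50422757]), np.float64(1.3504883769780143)) (array([ 0.54680104,  0.27401953, -0.48485134]), np.float64(0.2851360103626943))
[[ 0.642 -0.172  0.05 ]
 [ 0.615 -0.368  0.05 ]
 [ 0.403 -0.343  0.05 ]
 [ 0.426 -0.142  0.05 ]] [ 0.52180379 -0.25591058  0.05      ]
(610, 280) [0.469 0.015 0.04 ]
(738, 245) [ 0.489 -0.059  0.04 ]
(565, 95) [0.567 0.038 0.082]
(675, 60) [ 0.587 -0.024  0.082]
```

```bash
python3 - <<'E'
from h import *
t=cv2.imread('pics/top0.png'); s=cv2.imread('pics/scene0.png')
for p in((.5494,.0003,.316),(.5468,.274,-.485)):
  for n,im in(('top',t),('scene',s)):
    for q in proj(n,box(*p)):cv2.circle(im,tuple((q*8).round().astype(int)),8,(0,255,0),-1,shift=3)
    print(proj(n,box(*p)).mean(0))
a=cv2.resize(t[165:270,85:325],None,fx=3.3,fy=3.3,interpolation=0)
b=cv2.resize(s[200:300,320:500],None,fx=2.5,fy=2.5,interpolation=0)
c=np.zeros((a.shape[0]+b.shape[0],a.shape[1],3),np.uint8);c[:a.shape[0]]=a;c[a.shape[0]:,:b.shape[1]]=b
cv2.imwrite('pics/c1.png',c)
E
```

```text
[275.3830338  199.57212719]
[366.10870818 253.20693661]
[122.8377123  201.35348287]
[468.68766548 221.74889648]
```

View pics/c1.png

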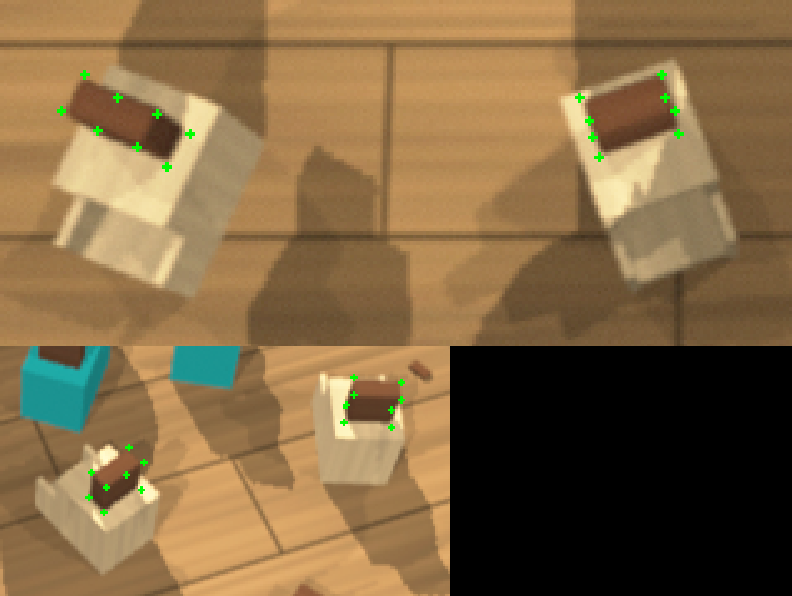

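drive_tool(increments=[{"grip":-1,"tx":0.444,"ty":0.75,"tz":0.05,"turn":0},{"grip":-1,"tx":0.444,"ty":0.75,"tz":0.05,"turn":0},{"grip":-1,"tx":0.444,"ty":0.75,"tz":0.05,"turn":0},{"grip":-1,"tx":0.444,"ty":0.75,"tz":0.05,"turn":0},{"grip":-1,"tx":0.444,"ty":0.75,"tz":0.05,"turn":0},{"grip":-1,"tx":0.444,"ty":0.75,"tz":0.05,"turn":0},{"grip":-1,"tx":0.444,"ty":0.75,"tz":0.05,"turn":0},{"grip":-1,"tx":0.444,"ty":0.75,"tz":0.05,"turn":0},{"grip":-1,"tx":0.444,"ty":0.75,"tz":0.05,"turn":0}])

```text
clock: 1.0
position: [0.3719, -0.2928, 0.246]
ee_rot: [-3.1, -0.498, 0.001]
force: [-0.9, -1.2, -0.4]
width: 0.995
```

drive_tool(increments=[{"grip":-1,"tx":0.443,"ty":0.732,"tz":0},{"grip":-1,"tx":0.443,"ty":0.732,"tz":0},{"grip":-1,"tx":0.443,"ty":0.732,"tz":0},{"grip":-1,"tx":0.443,"ty":0.732,"tz":0},{"grip":-1,"tx":0.443,"ty":0.732,"tz":0},{"grip":-1,"tx":0.443,"ty":0.732,"tz":0},{"grip":-1,"tx":0.443,"ty":0.732,"tz":0},{"grip":-1,"tx":0.443,"ty":0.732,"tz":0},{"grip":-1,"tx":0.443,"ty":0.732,"tz":0},{"grip":-1,"tx":0.443,"ty":0.732,"tz":0},{"grip":-1,"tx":0.443,"ty":0.732,"tz":0}])

```text
invalid input
```

drive_tool(increments=[{"grip":-1,"tx":0.443,"ty":0.732,"tz":0,"turn":0},{"grip":-1,"tx":0.443,"ty":0.732,"tz":0,"turn":0},{"grip":-1,"tx":0.443,"ty":0.732,"tz":0,"turn":0},{"grip":-1,"tx":0.443,"ty":0.732,"tz":0,"turn":0},{"grip":-1,"tx":0.443,"ty":0.732,"tz":0,"turn":0},{"grip":-1,"tx":0.443,"ty":0.732,"tz":0,"turn":0},{"grip":-1,"tx":0.443,"ty":0.732,"tz":0,"turn":0},{"grip":-1,"tx":0.443,"ty":0.732,"tz":0,"turn":0},{"grip":-1,"tx":0.443,"ty":0.732,"tz":0,"turn":0},{"grip":-1,"tx":0.443,"ty":0.732,"tz":0,"turn":0}])

```text
clock: 2.0
position: [0.5487, -0.0026, 0.2455]
ee_rot: [-3.102, -0.494, 0.003]
force: [0.1, -0.6, 0.1]
width: 1.002
```

Descend to TCP z ≈ 0.088, close with 20 N.

drive_tool(increments=[{"grip":-1,"tx":0,"ty":0.006,"tz":-0.1,"turn":0},{"grip":-1,"tx":0,"ty":0.006,"tz":-0.2,"turn":0},{"grip":-1,"tx":0,"ty":0.006,"tz":-0.3,"turn":0},{"grip":-1,"tx":0,"ty":0.006,"tz":-0.37,"turn":0},{"grip":-1,"tx":0,"ty":0.006,"tz":-0.392,"turn":0},{"grip":-1,"tx":0,"ty":0.006,"tz":-0.392,"turn":0},{"grip":1,"tx":0,"ty":0.006,"tz":-0.392,"turn":0},{"grip":1,"tx":0,"ty":0.006,"tz":-0.392,"turn":0},{"grip":1,"tx":0,"ty":0.006,"tz":-0.392,"turn":0},{"grip":1,"tx":0,"ty":0.006,"tz":-0.392,"turn":0},{"grip":1,"tx":0,"ty":0.006,"tz":-0.392,"turn":0},{"grip":1,"tx":0,"ty":0.006,"tz":-0.392,"turn":0}], newtons=20)

```text
clock: 3.2
position: [0.5488, -0.0001, 0.0889]
ee_rot: [-3.102, -0.494, 0.003]
force: [0.6, -0.8, -0.3]
width: 0.528
```

drive_tool(increments=[{"grip":1,"tx":0,"ty":0,"tz":0,"turn":0},{"grip":1,"tx":0,"ty":0,"tz":0,"turn":0},{"grip":1,"tx":0,"ty":0,"tz":0.03,"turn":0},{"grip":1,"tx":0,"ty":0,"tz":0.06,"turn":0},{"grip":1,"tx":0,"ty":0,"tz":0.1,"turn":0},{"grip":1,"tx":0,"ty":0,"tz":0.1,"turn":0},{"grip":1,"tx":0,"ty":0,"tz":0.1,"turn":0},{"grip":1,"tx":0,"ty":0,"tz":0.1,"turn":0},{"grip":1,"tx":0,"ty":0,"tz":0.1,"turn":0},{"grip":1,"tx":0,"ty":0,"tz":0.1,"turn":0},{"grip":1,"tx":0,"ty":0,"tz":0.1,"turn":0}])

```text
clock: 4.3
position: [0.5485, -0.0002, 0.1285]
ee_rot: [-3.102, -0.494, 0.004]
force: [-0.0, 0.1, -2.7]
width: 0.504
```

```bash
python3 - <<'E'
from h import *
from cell import *
print(observe())
cv2.imwrite('pics/s1.png',get_image('scene')[180:330,270:500,::-1].repeat(3,0).repeat(3,1))
print(observe()['force'])
E
```

```text
{'clock': 4.3, 'joints': array([ 0.1425684 ,  0.44188605, -0.32312993,  1.85531377,  0.17739249,
        0.87472589, -1.52114946]), 'dq': array([ 0.00206374, -0.00167392, -0.00064901, -0.00410625,  0.00118962,
        0.0001218 , -0.00130266]), 'joint_efforts': array([ 9.44801141e-03, -6.24315262e+01, -4.06854585e+00, -2.71929771e+01,
       -1.85865263e-02, -3.58794455e-02, -2.59310300e-04]), 'position': array([ 5.48535517e-01, -1.71408143e-04,  1.28502571e-01]), 'ee_rot': array([-3.10211912, -0.49390663,  0.00364491]), 'force': array([-0.01522309,  0.12549214, -2.72472697]), 'ft_torque': array([ 0.0382524 , -0.02250926, -0.0268589 ]), 'width': 0.5043057437181823}
[-0.47865392 -0.36628513 -2.41548477]
```

View pics/s1.png

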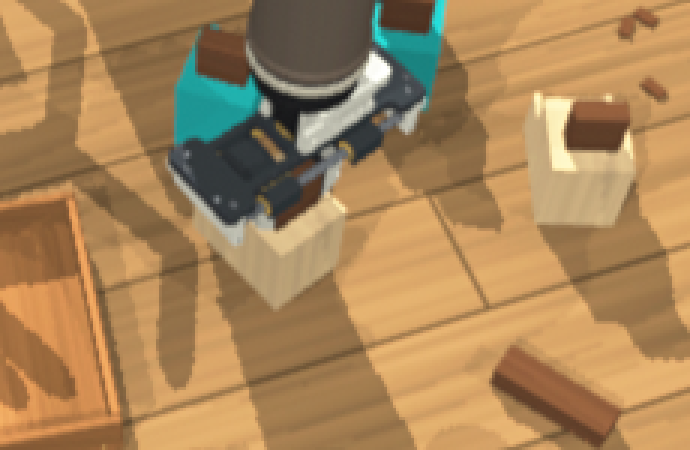

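The lifted scoop reads about 2.7 N, so it holds the wooden ball. I'll set it back and heft the other one.

drive_tool(increments=[{"grip":1,"tx":0,"ty":0,"tz":-0.05,"turn":0},{"grip":1,"tx":0,"ty":0,"tz":-0.08,"turn":0},{"grip":1,"tx":0,"ty":0,"tz":-0.095,"turn":0},{"grip":1,"tx":0,"ty":0,"tz":-0.1,"turn":0},{"grip":1,"tx":0,"ty":0,"tz":-0.1,"turn":0},{"grip":-1,"tx":0,"ty":0,"tz":-0.1,"turn":0},{"grip":-1,"tx":0,"ty":0,"tz":-0.1,"turn":0},{"grip":-1,"tx":0,"ty":0,"tz":-0.1,"turn":0},{"grip":-1,"tx":0,"ty":0,"tz":-0.1,"turn":0},{"grip":-1,"tx":0,"ty":0,"tz":-0.1,"turn":0},{"grip":-1,"tx":0,"ty":0,"tz":-0.1,"turn":0},{"grip":-1,"tx":0,"ty":0,"tz":0,"turn":0},{"grip":-1,"tx":0,"ty":0,"tz":0.1,"turn":0},{"grip":-1,"tx":0,"ty":0,"tz":0.2,"turn":0},{"grip":-1,"tx":0,"ty":0,"tz":0.25,"turn":0},{"grip":-1,"tx":0,"ty":0,"tz":0.25,"turn":0}])

```text
clock: 5.95
position: [0.5504, 0.0002, 0.232]
ee_rot: [3.102, 0.494, 0.006]
force: [0.6, 0.3, -0.8]
width: 0.998
```

drive_tool(increments=[{"grip":-1,"tx":-0.008,"ty":0.684,"tz":0,"turn":-0.765},{"grip":-1,"tx":-0.008,"ty":0.684,"tz":0,"turn":-0.765},{"grip":-1,"tx":-0.008,"ty":0.684,"tz":0,"turn":-0.765},{"grip":-1,"tx":-0.008,"ty":0.684,"tz":0,"turn":-0.765},{"grip":-1,"tx":-0.008,"ty":0.684,"tz":0,"turn":-0.765},{"grip":-1,"tx":-0.008,"ty":0.684,"tz":0,"turn":-0.765},{"grip":-1,"tx":-0.008,"ty":0.684,"tz":0,"turn":-0.765},{"grip":-1,"tx":-0.008,"ty":0.684,"tz":0,"turn":-0.765},{"grip":-1,"tx":-0.008,"ty":0.684,"tz":0,"turn":-0.765},{"grip":-1,"tx":-0.008,"ty":0.684,"tz":0,"turn":-0.765}])

```text
clock: 6.95
position: [0.5477, 0.2717, 0.2317]
ee_rot: [3.046, -0.757, 0.005]
force: [-0.2, 0.7, -0.1]
width: 1.0
```

```bash
python3 - <<'E'
from h import *
from cell import *
o=observe();y=cv2.Rodrigues(o['ee_rot'])[0][:,1]
print(np.arctan2(y[0],-y[1]),o['position'],o['joints'][6])
s=np.ascontiguousarray(get_image('scene')[:,:,::-1])
for p in((.5494,.0003,.316),(.5468,.274,-.485)):
    for q in proj('scene',box(*p)):cv2.circle(s,tuple((q*8).round().astype(int)),4,(0,255,0),-1,shift=3)
cv2.imwrite('pics/s2.png',s[160:310,320:520].repeat(3,0).repeat(3,1))
E
```

```text
-0.48744954382451805 [0.5476898  0.27172803 0.23165822] -2.7116716686585547
```

View pics/s2.png

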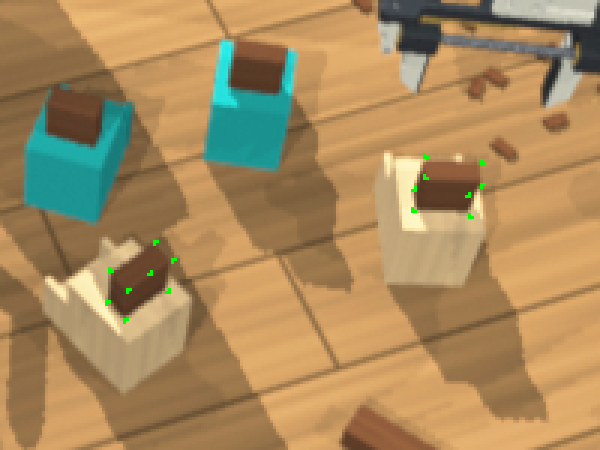

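Joint 7 is close to its limit (-2.71), so I'll take the same grasp half a turn round.

drive_tool(increments=[{"grip":-1,"tx":0,"ty":0,"tz":0,"turn":1},{"grip":-1,"tx":0,"ty":0,"tz":0,"turn":1},{"grip":-1,"tx":0,"ty":0,"tz":0,"turn":1},{"grip":-1,"tx":0,"ty":0,"tz":0,"turn":1},{"grip":-1,"tx":0,"ty":0,"tz":0,"turn":1},{"grip":-1,"tx":0,"ty":0,"tz":0,"turn":1},{"grip":-1,"tx":0,"ty":0,"tz":0,"turn":1},{"grip":-1,"tx":0,"ty":0,"tz":0,"turn":1}])

```text
clock: 7.8
position: [0.5481, 0.2707, 0.2318]
ee_rot: [3.019, 0.869, 0.007]
force: [0.3, -0.5, -0.3]
width: 1.002
```

drive_tool(increments=[{"grip":-1,"tx":0,"ty":0,"tz":0,"turn":1},{"grip":-1,"tx":0,"ty":0,"tz":0,"turn":1},{"grip":-1,"tx":0,"ty":0,"tz":0,"turn":1},{"grip":-1,"tx":0,"ty":0,"tz":0,"turn":1},{"grip":-1,"tx":0,"ty":0,"tz":0,"turn":1},{"grip":-1,"tx":0,"ty":0,"tz":0,"turn":1},{"grip":-1,"tx":0,"ty":0,"tz":0,"turn":1},{"grip":-1,"tx":0,"ty":0,"tz":0,"turn":1}])

```text
clock: 8.6
position: [0.5484, 0.2698, 0.2317]
ee_rot: [-2.182, -2.258, -0.006]
force: [0.3, 0.4, 0.0]
width: 0.998
```

drive_tool(increments=[{"grip":-1,"tx":0,"ty":0.005,"tz":0,"turn":1},{"grip":-1,"tx":0,"ty":0.005,"tz":0,"turn":1},{"grip":-1,"tx":0,"ty":0.005,"tz":0,"turn":1},{"grip":-1,"tx":0,"ty":0.005,"tz":0,"turn":1},{"grip":-1,"tx":0,"ty":0.005,"tz":0,"turn":1},{"grip":-1,"tx":0,"ty":0.005,"tz":0,"turn":1},{"grip":-1,"tx":0,"ty":0.005,"tz":0,"turn":1},{"grip":-1,"tx":0,"ty":0.005,"tz":0,"turn":1},{"grip":-1,"tx":0,"ty":0.005,"tz":0,"turn":1}])

```text
clock: 9.5
position: [0.5484, 0.2715, 0.2315]
ee_rot: [-0.773, -3.041, -0.003]
force: [-0.0, 0.3, -0.2]
width: 1.001
```

```bash
python3 - <<'E'
from h import *
from cell import *
o=observe();y=cv2.Rodrigues(o['ee_rot'])[0][:,1]
print(np.arctan2(-y[0],y[1]),o['position'],o['joints'],o['clock'])
E
```

```text
-0.4980731599596892 [0.5484315  0.27154038 0.23149921] [ 0.0655886   0.59132989 -0.96687995  1.54307993  0.49635186  1.2722387
  0.1029487 ] 9.5
```

drive_tool(increments=[{"grip":-1,"tx":-0.004,"ty":0.005,"tz":-0.1,"turn":0.01},{"grip":-1,"tx":-0.004,"ty":0.005,"tz":-0.2,"turn":0.01},{"grip":-1,"tx":-0.004,"ty":0.005,"tz":-0.3,"turn":0.01},{"grip":-1,"tx":-0.004,"ty":0.005,"tz":-0.345,"turn":0.01},{"grip":-1,"tx":-0.004,"ty":0.005,"tz":-0.359,"turn":0.01},{"grip":-1,"tx":-0.004,"ty":0.005,"tz":-0.359,"turn":0.01},{"grip":1,"tx":-0.004,"ty":0.005,"tz":-0.359,"turn":0.01},{"grip":1,"tx":-0.004,"ty":0.005,"tz":-0.359,"turn":0.01},{"grip":1,"tx":-0.004,"ty":0.005,"tz":-0.359,"turn":0.01},{"grip":1,"tx":-0.004,"ty":0.005,"tz":-0.359,"turn":0.01},{"grip":1,"tx":-0.004,"ty":0.005,"tz":-0.359,"turn":0.01},{"grip":1,"tx":-0.004,"ty":0.005,"tz":-0.359,"turn":0.01},{"grip":1,"tx":-0.004,"ty":0.005,"tz":-0.359,"turn":0.01},{"grip":1,"tx":-0.004,"ty":0.005,"tz":-0.359,"turn":0.01}], newtons=25)

```text
clock: 10.9
position: [0.5471, 0.2738, 0.0881]
ee_rot: [-0.758, -3.045, -0.004]
force: [1.2, 1.3, 0.7]
width: 0.515
```

drive_tool(increments=[{"grip":1,"tx":0,"ty":0,"tz":0.03,"turn":0},{"grip":1,"tx":0,"ty":0,"tz":0.06,"turn":0},{"grip":1,"tx":0,"ty":0,"tz":0.1,"turn":0},{"grip":1,"tx":0,"ty":0,"tz":0.1,"turn":0},{"grip":1,"tx":0,"ty":0,"tz":0.1,"turn":0},{"grip":1,"tx":0,"ty":0,"tz":0.1,"turn":0},{"grip":1,"tx":0,"ty":0,"tz":0.1,"turn":0},{"grip":1,"tx":0,"ty":0,"tz":0.1,"turn":0},{"grip":1,"tx":0,"ty":0,"tz":0.1,"turn":0}])

```text
clock: 11.8
position: [0.5469, 0.2737, 0.1277]
ee_rot: [-0.758, -3.045, -0.004]
force: [0.0, 1.1, -5.4]
width: 0.517
```

Second scoop reads about 5.5 N, which means steel. Lifting it high and carrying it over the tray.

drive_tool(increments=[{"grip":1,"tx":0,"ty":0,"tz":0.04,"turn":0},{"grip":1,"tx":0,"ty":0,"tz":0.1,"turn":0},{"grip":1,"tx":0,"ty":0,"tz":0.17,"turn":0},{"grip":1,"tx":0,"ty":0,"tz":0.24,"turn":0},{"grip":1,"tx":0,"ty":0,"tz":0.31,"turn":0.02},{"grip":1,"tx":0.005,"ty":-0.02,"tz":0.36,"turn":0.05},{"grip":1,"tx":0.01,"ty":-0.06,"tz":0.37,"turn":0.08},{"grip":1,"tx":0.015,"ty":-0.12,"tz":0.37,"turn":0.12},{"grip":1,"tx":0.025,"ty":-0.19,"tz":0.37,"turn":0.16},{"grip":1,"tx":0.035,"ty":-0.26,"tz":0.37,"turn":0.2},{"grip":1,"tx":0.045,"ty":-0.33,"tz":0.37,"turn":0.24},{"grip":1,"tx":0.055,"ty":-0.4,"tz":0.37,"turn":0.28},{"grip":1,"tx":0.065,"ty":-0.47,"tz":0.37,"turn":0.32},{"grip":1,"tx":0.075,"ty":-0.54,"tz":0.37,"turn":0.344},{"grip":1,"tx":0.085,"ty":-0.61,"tz":0.37,"turn":0.344},{"grip":1,"tx":0.095,"ty":-0.68,"tz":0.37,"turn":0.344},{"grip":1,"tx":0.105,"ty":-0.75,"tz":0.37,"turn":0.344},{"grip":1,"tx":0.115,"ty":-0.82,"tz":0.37,"turn":0.344},{"grip":1,"tx":0.125,"ty":-0.88,"tz":0.37,"turn":0.344},{"grip":1,"tx":0.13,"ty":-0.91,"tz":0.37,"turn":0.344}])

```text
clock: 13.8
position: [0.5992, -0.0931, 0.2764]
ee_rot: [-0.205, -3.131, -0.001]
force: [-0.1, -0.9, -6.3]
width: 0.517
```

drive_tool(increments=[{"grip":1,"tx":0.005,"ty":-0.06,"tz":0,"turn":0},{"grip":1,"tx":0.01,"ty":-0.13,"tz":0,"turn":0},{"grip":1,"tx":0.015,"ty":-0.2,"tz":0,"turn":0},{"grip":1,"tx":0.02,"ty":-0.27,"tz":0,"turn":0},{"grip":1,"tx":0.025,"ty":-0.34,"tz":0,"turn":0},{"grip":1,"tx":0.025,"ty":-0.4,"tz":0,"turn":0},{"grip":1,"tx":0.025,"ty":-0.435,"tz":-0.04,"turn":0},{"grip":1,"tx":0.025,"ty":-0.435,"tz":-0.1,"turn":0},{"grip":1,"tx":0.025,"ty":-0.435,"tz":-0.17,"turn":0},{"grip":1,"tx":0.025,"ty":-0.435,"tz":-0.24,"turn":0},{"grip":1,"tx":0.025,"ty":-0.435,"tz":-0.29,"turn":0},{"grip":1,"tx":0.025,"ty":-0.435,"tz":-0.316,"turn":0},{"grip":1,"tx":0.025,"ty":-0.435,"tz":-0.316,"turn":0},{"grip":1,"tx":0.025,"ty":-0.435,"tz":-0.316,"turn":0}])

```text
clock: 15.2
position: [0.6097, -0.2665, 0.1508]
ee_rot: [-0.204, -3.132, -0.002]
force: [0.0, -0.1, -5.7]
width: 0.517
```

```bash
python3 - <<'E'
from h import *
from cell import *
s=np.ascontiguousarray(get_image('scene')[:,:,::-1])
cv2.imwrite('pics/s3.png',s[180:380,180:400].repeat(3,0).repeat(3,1))
E
```

```text
(no output)
```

View pics/s3.png

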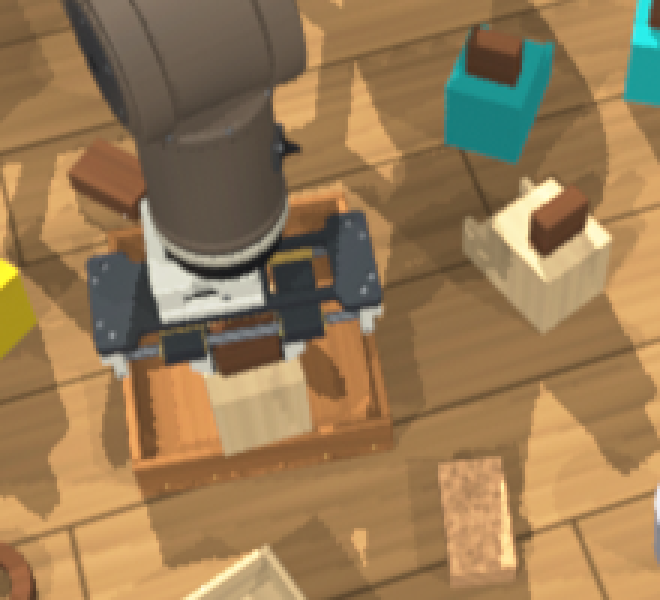

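drive_tool(increments=[{"grip":1,"tx":0,"ty":0,"tz":-0.02,"turn":0},{"grip":1,"tx":0,"ty":0,"tz":-0.034,"turn":0},{"grip":1,"tx":-0.011,"ty":0.0015,"tz":-0.036,"turn":0},{"grip":1,"tx":-0.0225,"ty":0.003,"tz":-0.039,"turn":0},{"grip":1,"tx":-0.033,"ty":0.0045,"tz":-0.043,"turn":0},{"grip":1,"tx":-0.0444,"ty":0.0057,"tz":-0.0465,"turn":0},{"grip":1,"tx":-0.0444,"ty":0.0057,"tz":-0.0465,"turn":0}], newtons=20)

```text
clock: 15.95
position: [0.5918, -0.2638, 0.1333]
ee_rot: [-0.203, -3.133, -0.002]
force: [-0.4, 2.9, 6.3]
width: 0.499
```

```bash
python3 - <<'E'
from h import *
from cell import *
s=np.ascontiguousarray(get_image('scene')[:,:,::-1])
cv2.imwrite('pics/s4.png',s[180:380,180:400].repeat(3,0).repeat(3,1))
print(observe()['ft_torque'],observe()['force'])
E
```

```text
[0.94210697 0.04895639 0.14649478] [-1.49987299  3.4113853   6.38187372]
```

View pics/s4.png

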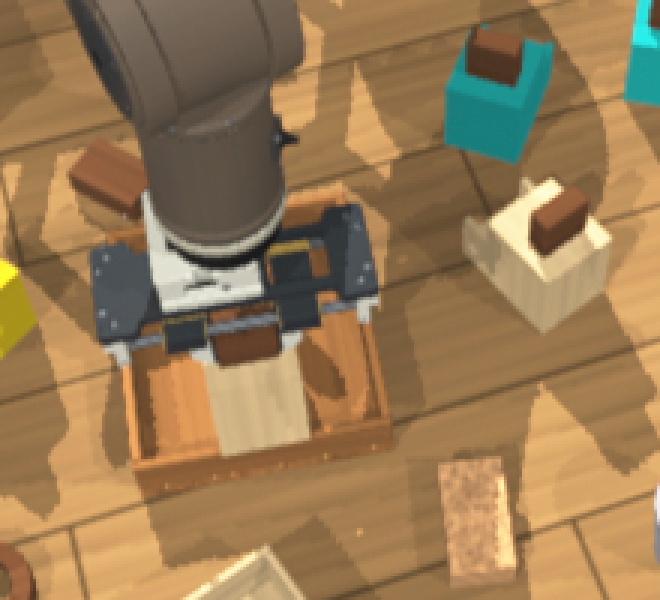

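drive_tool(increments=[{"grip":1,"tx":-0.0106,"ty":0.0014,"tz":-0.0045,"turn":0},{"grip":1,"tx":-0.0213,"ty":0.0028,"tz":-0.0093,"turn":0},{"grip":1,"tx":-0.0315,"ty":0.004,"tz":-0.0148,"turn":0},{"grip":1,"tx":-0.0417,"ty":0.0054,"tz":-0.0203,"turn":0},{"grip":1,"tx":-0.0515,"ty":0.0066,"tz":-0.0267,"turn":0},{"grip":1,"tx":-0.061,"ty":0.0079,"tz":-0.033,"turn":0},{"grip":1,"tx":-0.07,"ty":0.009,"tz":-0.0403,"turn":0},{"grip":1,"tx":-0.079,"ty":0.0102,"tz":-0.0475,"turn":0},{"grip":1,"tx":-0.079,"ty":0.0102,"tz":-0.0475,"turn":0},{"grip":1,"tx":-0.079,"ty":0.0102,"tz":-0.0475,"turn":0},{"grip":1,"tx":-0.079,"ty":0.0102,"tz":-0.0475,"turn":0}])

```text
clock: 17.1
position: [0.5609, -0.2596, 0.1157]
ee_rot: [0.204, 3.135, 0.001]
force: [-1.5, 2.4, 13.5]
width: 0.498
```

```bash
python3 - <<'E'
from h import *
from cell import *
s=np.ascontiguousarray(get_image('scene')[:,:,::-1])
t=np.ascontiguousarray(get_image('top')[:,:,::-1])
cv2.imwrite('pics/s5.png',np.hstack([s[200:350,200:320],t[140:290,340:480]]).repeat(3,0).repeat(3,1))
print(observe()['ft_torque'],observe()['force'])
E
```

```text
[0.69660795 0.22128035 0.06003942] [-1.64908721  0.85033029 14.16025647]
```

View pics/s5.png

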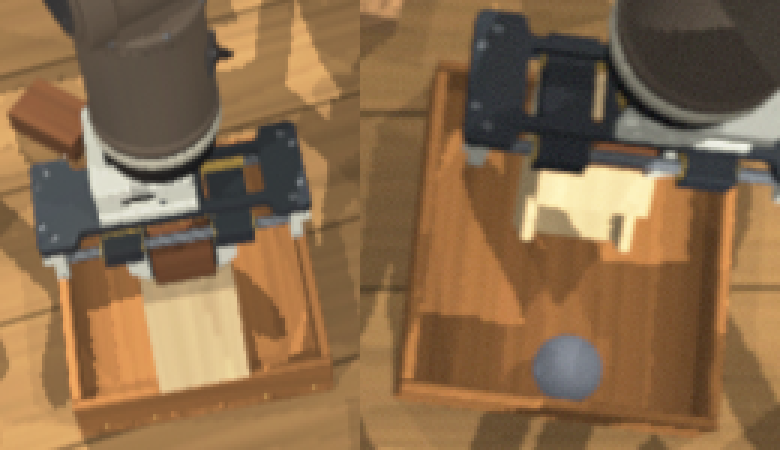

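The steel ball is in the tray. Lifting away and carrying the scoop home, high over the other scoop.

drive_tool(increments=[{"grip":1,"tx":-0.01,"ty":0,"tz":0.04,"turn":0},{"grip":1,"tx":-0.01,"ty":0,"tz":0.1,"turn":0},{"grip":1,"tx":-0.01,"ty":0,"tz":0.18,"turn":0},{"grip":1,"tx":-0.01,"ty":0,"tz":0.27,"turn":0},{"grip":1,"tx":-0.01,"ty":0,"tz":0.36,"turn":0},{"grip":1,"tx":-0.01,"ty":0,"tz":0.43,"turn":0},{"grip":1,"tx":-0.01,"ty":0.03,"tz":0.46,"turn":0},{"grip":1,"tx":-0.01,"ty":0.1,"tz":0.46,"turn":-0.04},{"grip":1,"tx":-0.01,"ty":0.18,"tz":0.46,"turn":-0.08},{"grip":1,"tx":-0.015,"ty":0.26,"tz":0.46,"turn":-0.12},{"grip":1,"tx":-0.02,"ty":0.34,"tz":0.46,"turn":-0.16},{"grip":1,"tx":-0.025,"ty":0.42,"tz":0.46,"turn":-0.2},{"grip":1,"tx":-0.03,"ty":0.5,"tz":0.46,"turn":-0.24},{"grip":1,"tx":-0.035,"ty":0.58,"tz":0.46,"turn":-0.28},{"grip":1,"tx":-0.035,"ty":0.66,"tz":0.46,"turn":-0.32},{"grip":1,"tx":-0.035,"ty":0.74,"tz":0.46,"turn":-0.344},{"grip":1,"tx":-0.035,"ty":0.82,"tz":0.46,"turn":-0.344},{"grip":1,"tx":-0.035,"ty":0.9,"tz":0.46,"turn":-0.344},{"grip":1,"tx":-0.035,"ty":0.95,"tz":0.46,"turn":-0.344},{"grip":1,"tx":-0.035,"ty":0.97,"tz":0.46,"turn":-0.344}])

```text
clock: 19.2
position: [0.5451, 0.131, 0.2989]
ee_rot: [-0.756, -3.048, -0.0]
force: [0.5, -0.5, -2.6]
width: 0.5
```

drive_tool(increments=[{"grip":1,"tx":0.0045,"ty":0.06,"tz":0,"turn":0},{"grip":1,"tx":0.0045,"ty":0.14,"tz":0,"turn":0},{"grip":1,"tx":0.0045,"ty":0.22,"tz":0,"turn":0},{"grip":1,"tx":0.0045,"ty":0.29,"tz":0,"turn":0},{"grip":1,"tx":0.0045,"ty":0.34,"tz":0,"turn":0},{"grip":1,"tx":0.0045,"ty":0.357,"tz":-0.04,"turn":0},{"grip":1,"tx":0.0045,"ty":0.357,"tz":-0.12,"turn":0},{"grip":1,"tx":0.0045,"ty":0.357,"tz":-0.21,"turn":0},{"grip":1,"tx":0.0045,"ty":0.357,"tz":-0.3,"turn":0},{"grip":1,"tx":0.0045,"ty":0.357,"tz":-0.38,"turn":0},{"grip":1,"tx":0.0045,"ty":0.357,"tz":-0.42,"turn":0},{"grip":1,"tx":0.0045,"ty":0.357,"tz":-0.42,"turn":0}])

```text
clock: 20.4
position: [0.5458, 0.2712, 0.1279]
ee_rot: [-0.757, -3.044, 0.006]
force: [-0.9, -0.0, -2.1]
width: 0.496
```

drive_tool(increments=[{"grip":1,"tx":0,"ty":0,"tz":0,"turn":0},{"grip":1,"tx":0,"ty":0,"tz":0,"turn":0},{"grip":1,"tx":0,"ty":0,"tz":0,"turn":0},{"grip":1,"tx":0,"ty":0,"tz":0,"turn":0},{"grip":1,"tx":0,"ty":0,"tz":0,"turn":0},{"grip":1,"tx":0,"ty":0,"tz":0,"turn":0}], newtons=7)

```text
clock: 21.0
position: [0.5459, 0.2713, 0.1282]
ee_rot: [-0.757, -3.044, 0.006]
force: [-1.4, 0.0, -3.6]
width: 0.504
```

```bash
python3 - <<'E'
from h import *
from cell import *
s=np.ascontiguousarray(get_image('scene')[:,:,::-1])
t=np.ascontiguousarray(get_image('top')[:,:,::-1])
cv2.imwrite('pics/s6.png',np.hstack([s[140:290,400:540],t[140:290,60:180]]).repeat(3,0).repeat(3,1))
print(observe()['ft_torque'],observe()['force'])
E
```

```text
[ 0.11149572 -0.17726648 -0.05351767] [-0.04714456 -0.08814054 -1.556164  ]
```

View pics/s6.png

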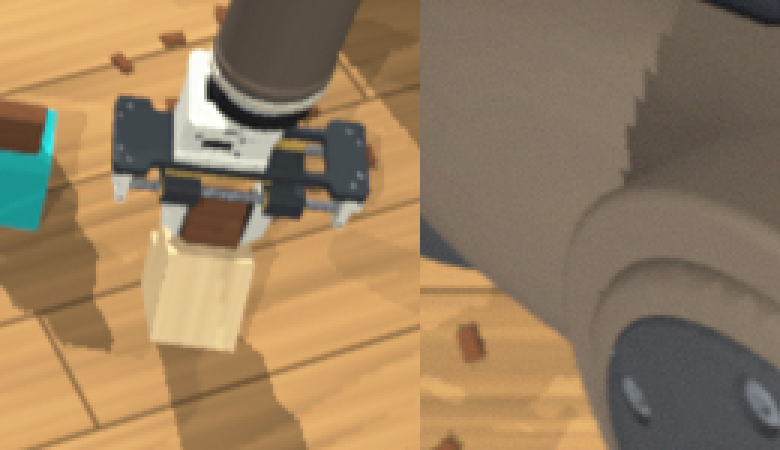

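```bash
python3 - <<'E'
from h import *
B=np.array([(.029,-.034,-.105),(.029,.034,-.105),(.029,-.034,-.023),(.029,.034,-.023)])
yw=-.487;Rz=np.array([[np.cos(yw),-np.sin(yw),0],[np.sin(yw),np.cos(yw),0],[0,0,1]])
for z in (.145,):
  for d in(0,10,15,20,25,30,35):
    a=np.radians(d);c,s=np.cos(a),np.sin(a)
    Ry=np.array([[c,0,-s],[0,1,0],[s,0,c]])
    print(d,proj('scene',B@(Rz@Ry).T+[.546,.2715,z]).round(0).tolist())
E
```

```text
0 [[449.0, 244.0], [476.0, 248.0], [455.0, 226.0], [483.0, 229.0]]
10 [[449.0, 249.0], [476.0, 252.0], [455.0, 225.0], [484.0, 229.0]]
15 [[449.0, 251.0], [477.0, 254.0], [456.0, 225.0], [484.0, 229.0]]
20 [[449.0, 252.0], [477.0, 256.0], [456.0, 225.0], [485.0, 228.0]]
25 [[450.0, 253.0], [478.0, 257.0], [456.0, 224.0], [485.0, 228.0]]
30 [[450.0, 254.0], [478.0, 258.0], [456.0, 224.0], [485.0, 227.0]]
35 [[451.0, 255.0], [479.0, 258.0], [457.0, 223.0], [486.0, 227.0]]
```

drive_tool(increments=[{"grip":1,"tx":-0.04,"ty":0.023,"tz":0,"turn":0},{"grip":1,"tx":-0.09,"ty":0.052,"tz":0,"turn":0},{"grip":1,"tx":-0.12,"ty":0.069,"tz":0,"turn":0},{"grip":1,"tx":-0.12,"ty":0.069,"tz":-0.03,"turn":0},{"grip":1,"tx":-0.12,"ty":0.069,"tz":-0.043,"turn":0},{"grip":1,"tx":-0.1,"ty":0.059,"tz":-0.047,"turn":0},{"grip":1,"tx":-0.081,"ty":0.0484,"tz":-0.052,"turn":0},{"grip":1,"tx":-0.07,"ty":0.0424,"tz":-0.057,"turn":0},{"grip":1,"tx":-0.058,"ty":0.0364,"tz":-0.0615,"turn":0},{"grip":1,"tx":-0.046,"ty":0.03,"tz":-0.067,"turn":0},{"grip":1,"tx":-0.0345,"ty":0.024,"tz":-0.072,"turn":0},{"grip":1,"tx":-0.0124,"ty":0.0123,"tz":-0.085,"turn":0},{"grip":1,"tx":-0.002,"ty":0.007,"tz":-0.093,"turn":0},{"grip":1,"tx":0.0084,"ty":0.0013,"tz":-0.099,"turn":0},{"grip":1,"tx":0.0084,"ty":0.0013,"tz":-0.1,"turn":0}], newtons=10)

```text
clock: 22.6
position: [0.5503, 0.2711, 0.0878]
ee_rot: [-0.759, -3.044, 0.006]
force: [2.0, -1.5, 3.7]
width: 0.502
```

```bash
python3 - <<'E'
from h import *
from cell import *
s=np.ascontiguousarray(get_image('scene')[:,:,::-1])
B=np.array([(.029,-.034,-.105),(.029,.034,-.105),(.029,-.034,-.023),(.029,.034,-.023)])
yw=-.487;Rz=np.array([[np.cos(yw),-np.sin(yw),0],[np.sin(yw),np.cos(yw),0],[0,0,1]])
for q in proj('scene',B@Rz.T+[.547,.2737,.105]):cv2.circle(s,tuple((q*8).round().astype(int)),4,(0,255,0),-1,shift=3)
cv2.imwrite('pics/s7.png',s[160:300,400:550].repeat(4,0).repeat(4,1))
print(observe()['ft_torque'],observe()['force'])
E
```

```text
[-0.03920465 -0.48825565 -0.05758853] [ 1.12561253 -1.0145015   0.87981936]
```

View pics/s7.png

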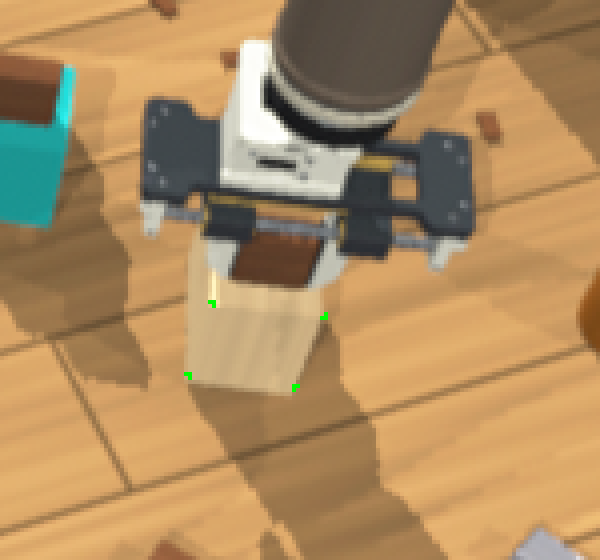

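Level and standing at home. Release and retreat.

drive_tool(increments=[{"grip":-1,"tx":0,"ty":0,"tz":0,"turn":0},{"grip":-1,"tx":0,"ty":0,"tz":0,"turn":0},{"grip":-1,"tx":0,"ty":0,"tz":0,"turn":0},{"grip":-1,"tx":0,"ty":0,"tz":0,"turn":0},{"grip":-1,"tx":0,"ty":0,"tz":0,"turn":0},{"grip":-1,"tx":0,"ty":0,"tz":0,"turn":0},{"grip":-1,"tx":0,"ty":0,"tz":0.05,"turn":0},{"grip":-1,"tx":0,"ty":0,"tz":0.15,"turn":0},{"grip":-1,"tx":0,"ty":0,"tz":0.25,"turn":0},{"grip":-1,"tx":0,"ty":0,"tz":0.35,"turn":0},{"grip":-1,"tx":0.1,"ty":0.3,"tz":0.45,"turn":0},{"grip":-1,"tx":0.1,"ty":0.3,"tz":0.5,"turn":0},{"grip":-1,"tx":0.1,"ty":0.3,"tz":0.5,"turn":0},{"grip":-1,"tx":0.1,"ty":0.3,"tz":0.5,"turn":0},{"grip":-1,"tx":0.1,"ty":0.3,"tz":0.5,"turn":0}])

```text
clock: 24.15
position: [0.5892, 0.3927, 0.2877]
ee_rot: [-0.755, -3.045, 0.005]
force: [0.3, 0.6, -1.0]
width: 1.001
```

```bash
python3 - <<'E'
from h import *
from cell import *
s=np.ascontiguousarray(get_image('scene')[:,:,::-1])
for p in((.5494,.0003,.316),(.5468,.274,-.485)):
    for q in proj('scene',box(*p)):cv2.circle(s,tuple((q*8).round().astype(int)),4,(0,255,0),-1,shift=3)
cv2.imwrite('pics/s8.png',cv2.resize(s[150:370,190:510],None,fx=2.4,fy=2.4,interpolation=2))
print(observe()['force'],observe()['clock'])
E
```

```text
[-0.30061334 -0.90653486 -0.36406724] 24.2
```

View pics/s8.png

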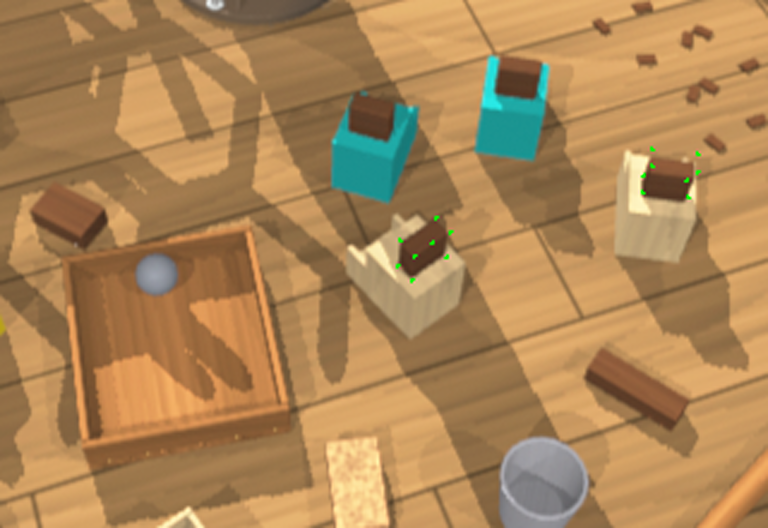

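```bash
python3 -c "
from cell import *
print(sign_off())"
```

```text
the job is handed in; nothing more can be done
None
```

I found the scoop with the steel ball by weight and tipped it, and only that ball is in the tray. I handed the job in at about 24 s of the 72 s allowed; sign-off gave no verdict.

- **Weighing:** the scoop nearer the tray read about 2.7 N, so it holds the wooden ball, and I set it straight back. The other read 5.4–6.3 N, so it held the steel ball.
- **Tipping:** the arm could not tilt the tool. I rested the back of the heavy scoop on the tray's far wall and let it pivot in the grip to about 30 degrees. The ball rolled out into the tray, and the scoop then weighed about 2.6 N.
- **Levelling:** loosening the grip did not swing the scoop level; it stayed at about 25–30 degrees. I carried it back, pressed it level on the table and released it.

**Last check:** the final picture shows one ball in the tray and both scoops upright. By eye, the first scoop is at its start pose and the tipped one only a few millimetres off. The gripper is open and clear of everything. I did not measure the load in the tray directly or fit the scoops' final tilt numerically.

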